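Fasten the ballast cover with a push rivet

ROBOT

A 6-joint arm with a two-finger parallel gripper is mounted at the origin on a cart in front of the work surface, level with it; the furniture and walls round the work are solid. World frame = base frame: x ahead of the robot, y to its left, z up, the work surface at z = 0. Lengths are in m, angles in degrees, forces in N, time in s.
With the tool pointing down it reaches from about 0.3 to 0.75 m from the base axis. Payload 8.5 kg.
Tool frame: the origin (TCP) lies at the very end of the fingers, on their centre line; the grasp point (between the pads) lies 19 mm behind it; z points along the fingers, y is the direction in which the jaws open and shut (so a half turn about z gives the same grasp; the last joint's range is limited). The gripper opens to 85 mm and grips with 20 to 120 N. Pads are 22 mm wide; open, the fingers measure 114 mm over their backs; the gripper's body (76 mm by 85 mm) begins 54 mm behind the grasp point. The pads swing forward as they close: fully open they stand 13 mm farther back than shut.
Start: joints at [60.602, 21.807, 74.336, -0, 83.858, -12.336], TCP at [0.161, 0.526, 0.21] pointing down, gripper open.
Joint ranges: [-178.18, 178.18], [-50.72, 133.34], [12.68, 142.11], [-81.47, 261.47], [9.98, 163.14], [-165.26, 165.26]. Speed limits (degrees/s): [136.94, 136.94, 180, 180, 180, 180].

INTERFACE

Orientations are given as a 3x3 rotation matrix whose columns are the frame's x, y, z axes.
In Python, from rig import env, vision, close_job, spotter gives the robot as it stands. The module is installed in compiled form; this text tells all that it offers.
- The arm moves only by the tool jog_arm, never from a script. Its argument "plan" is a list that holds one entry, the list of rows, each a list of 6 numbers: the shift along the tool's x, y, z in units of 40 mm (1.0 is 40 mm), then the turn, a rotation vector about the tool's x, y, z in units of 0.15 rad (1.0 is 0.15 rad). A call has 1 to 10 rows; each row shifts and turns the commanded pose from where the row before left it, along the tool's axes as they then stand; what a row does not reach is not made up. A row lasts 1/10 s, in which the tool goes at most 50 mm and 8.59 degrees, less where a joint would pass 70% of its speed; a pose out of reach is approached as far as the arm can. A call with a number of a shift or a turn outside -1 to 1 is refused whole. A call with a gripper value outside its range is refused whole. "grip" is the opening, from -1 (shut) to 1 (fully open), set as the call begins (left out, the last holds). The fingers move at their own pace and stop on an object; "squeeze" is the grip in N (left out, the last holds). Time passes only in rows, so rows that do not move let the fingers close. It gives the time, the measured TCP pose, the force and the opening at its end, in the units of the state.
- env.observe(): the state, without advancing time (a new reading comes with each control period).
- vision.get_image(name): name is "side" or "top"; returns (picture, depth): 384x512x3 uint8, red, green, blue; 384x512 float32, m along the optical axis (not along the pixel's ray), 0 where there is no reading.
- vision.camera_info(name): a dict with "fx", "fy", "cx", "cy" (pixels), "rvec" (rotation vector, rad) and "tvec" (3), from world to camera coordinates, as OpenCV has them. Camera axes: x right, y down, z forward; pixel columns grow to the right and rows downward; lengths in m; the calibration is good to about 2 mm. A picture is of the moment at which its call begins. camera_info takes no time and is no camera call.
- close_job(): hands the job in, once; it reports no verdict.
Trained networks look in the newest picture that a camera, given by its name, has taken for a name from the list of things; names that differ only in an ending like _2 or _b are one class to them, and where a whole thing is asked for, a point or a joint stands for the part that bears it (a point fixed in the world has none). Each returns a list of dicts, best first, with "score" (0 to 1); they miss things now and then, are a little off and sometimes report something else, mostly with a low value. They report only what shows in the picture. A call takes as long as a camera call. They do not tell look-alikes from the thing itself.
- spotter.trace(camera, query): "pixels" (384x512 bool, what is visible of it) and "rect" ([left, top, right, bottom] in pixels, round what is visible of it).
The state is a dict: "time_s": time; "q": joint angles; "qvel": joint speeds; "joint_efforts": joint torques, N m; "position": TCP position; "tool_rot": TCP orientation; "ft_force": force on the tool from outside, world axes, zero at the start; "wrist_torque": the same for the moment, N m; "grip_width": finger opening in m.
Only numpy, scipy, OpenCV 4.12 (cv2) and the standard library are available. Lean on these libraries where they do the work, as an engineer would, in place of code of your own. Each camera call takes 0.05 s, during which the arm holds its last target.

TASK

Fasten the cover plate of the lamp's ballast bay: take the push rivet whose centre pin stands up out of the wooden rack, put it into the open hole of the plate until its head sits down on the plate, and only then push its centre pin in flush. The plate may have slipped along its guides, so feel for the hole, and press gently: the plate cracks under a hard push. Leave the spent rivet (pin already flush) standing in the rack.

Things in the scene. Friction and masses are not known exactly. Their poses are not given: they have to be found in the camera images.
- frame: The fixed black ballast-bay frame, 104 x 176 mm, 26 mm high, low guide rails to 31 mm. Origin under its centre on the bench, y along its length, z up. On it, on a soft gasket, lies a grey cover plate 84 x 140 x 5 mm, top at z = 35 mm, with an open hole and, about 77 mm from the hole, an already fastened rivet (head 9 mm above the plate). The pose is the frame's, not the plate's.
- hole_nominal (a point): Point fixed to the frame at its x = 0, y = -30, z = 35 mm (plate top), where the plate's open hole would be if the plate had not slipped. The hole (14 mm wide, 1 mm chamfer, open space below) really lies up to 12 mm from here along the frame's y, either way, unmeasured; across (x) the plate has no play.
- plate_rest (a point): Point fixed to the frame on its axis at plate-top height (z = 35 mm, middle of the frame). How the plate behaves: pressed, it sinks level by up to 4 mm (about 2 N starts it, 6 N bottoms it) and springs back; sideways it stays clamped in its guides where it has slipped to. More than 35 N on it cracks it.
- rivet: The push rivet to be used, white nylon, loose, upright in one of the rack's two holes. Origin at the centre of its head's underside, z up along its axis. Round head 28 mm across, 9 mm tall (grip it here); shank 12 mm thick, 22 mm long, its last 1.5 mm tapering to 11 mm; a centre pin 12 mm thick stands out of the head's top.
- rivet_pin (a joint): How far the rivet's centre pin is pressed in, in m: 0 = its top 10 mm above the head's top (19 mm above the rivet's origin), 0.010 = flush with the head's top, its stop. It starts between 0 and 0.002, takes about 9 N to move and stays where it is left.
- spent_rivet: A used rivet of the same size without a standing pin (its pin is flush, only 9 mm head above the rack), loose in the rack's other hole. Origin at the centre of its head's underside.
- rack: Fixed wooden block 60 x 130 x 30 mm, origin under its centre, with two 14 mm holes right through at y = +32 and -32 mm, in which the rivets stand with their heads on its top (30 mm above the bench).
Things that resemble listed ones, but are neither listed nor needed, are in the scene too. What is shaped like the rivet but green or red is not meant.

How it is judged (in metres and radians):
On the way, in this order (a step that is already met when the one before it is completed fails the run):
1. the rivet sits in the plate's hole, head down on the plate, its pin still up (z of rivet in the frame of frame between 0.028 and 0.0365 m and x of rivet in the frame of frame between -0.005 and 0.005 m and y of rivet in the frame of frame between -0.046 and -0.014 m and angle between rivet's own z axis and vertical below 0.12 rad and value of joint rivet_pin below 0.004 m), for 0.2 s.
2. the pin is pushed in flush (value of joint rivet_pin above 0.0085 m), for 0.2 s.
At the end, for the whole second after the job is handed in: The rivet sits upright (within 7 degrees) in the plate's open hole with its head down on the plate (within 1.5 mm), its pin pressed in to within 1.5 mm of flush, released and at rest; the spent rivet still stands in the rack (moved less than 10 mm) (z of rivet in the frame of frame between 0.028 and 0.0365 m and x of rivet in the frame of frame between -0.005 and 0.005 m and y of rivet in the frame of frame between -0.046 and -0.014 m and angle between rivet's own z axis and vertical below 0.12 rad and value of joint rivet_pin above 0.0085 m and linear speed of rivet below 0.01 m/s and distance of spent_rivet from where it was at the start of the episode below 0.01 m); the robot touches nothing.
It fails at once if the plate is pressed hard through the rivet (over 35 N) (contact force between rivet and frame above 35 N).
It fails at once if the plate is pressed hard by the gripper (over 35 N) (contact force between the fingers and frame above 35 N).
It fails at once if the pin is pressed in before the rivet sits in the hole (value of joint rivet_pin above 0.005 m and z of rivet in the frame of frame above 0.04 m).
It fails at once if the spent rivet is taken or knocked out of the rack (distance of spent_rivet from where it was at the start of the episode above 0.015 m).
It also fails if it takes over 64 s, if anything falls off the work surface, if the arm or the gripper's body presses on something with over 40 N, if the wrist force passes 120 N, or if a joint passes its speed limit or range.

## Working session

There is one attempt and no reset: what is moved stays moved. The work goes in short steps, Python scripts to look and compute and a tool call to move; the robot and the scene stay as the last step left them, time stands still between calls to the robot, and variables do not carry over. Pictures are saved under pics/ and viewed, and the job is handed in when it is done.

Besides the shell and the picture viewer there is one more tool, called after "Request:" as name(argument=value, ...), one argument or row to a line, values as JSON. jog_arm: Moves the arm, as the interface text tells. Its arguments: {"type":"object","properties":{"plan":{"type":"array"},"grip":{"type":"number"},"squeeze":{"type":"number"}},"required":["plan"]}

```bash
mkdir -p pics; ls
python3 - <<'E'
from rig import env, vision
import cv2
print({k:v for k,v in env.observe().items()})
for n in ("side","top"):
    im,d=vision.get_image(n)
    cv2.imwrite(f"pics/{n}0.png",im[:,:,::-1]); 
    import numpy as np; np.save(f"{n}0_d.npy",d); np.save(f"{n}0_i.npy",im)
    print(n,vision.camera_info(n))
E
```

```text
pics
{'time_s': 0.0, 'q': array([ 6.06015977e+01,  2.18398253e+01,  7.43864044e+01,  4.44435977e-04,
        8.38577429e+01, -1.23371034e+01]), 'qvel': array([-0.09550783,  0.00331698, -0.00847366, -0.00204175, -0.07045619,
        0.06924956]), 'joint_efforts': array([-2.08741170e-03, -4.48474431e+01, -2.31262672e+01, -3.76320686e-04,
        4.96835259e-03,  5.15467229e-05]), 'position': array([0.16121097, 0.52549273, 0.208913  ]), 'tool_rot': array([[-9.55991048e-01,  2.93394936e-01, -7.26150939e-04],
       [ 2.93395660e-01,  9.55990254e-01, -1.27308306e-03],
       [ 3.20677096e-04, -1.43010555e-03, -9.99998926e-01]]), 'ft_force': array([-0.83967527,  0.36678243,  0.36568551]), 'wrist_torque': array([-0.01973953,  0.06193186, -0.01431853]), 'grip_width': 0.08541391931839394}
side {'fx': 396.2240467690572, 'fy': 396.2240467690572, 'cx': 256.35350612862777, 'cy': 198.24655219275394, 'rvec': array([ 1.95580929, -0.48147375,  0.30089024]), 'tvec': array([-0.43696712,  0.11360297,  0.76443645])}
top {'fx': 421.0244695010765, 'fy': 421.0244695010765, 'cx': 261.60050310584404, 'cy': 197.1889519811672, 'rvec': array([ 2.14330124, -2.16148384,  0.10725714]), 'tvec': array([-0.07036529,  0.4981566 ,  0.98889314])}
```

View pics/side0.png

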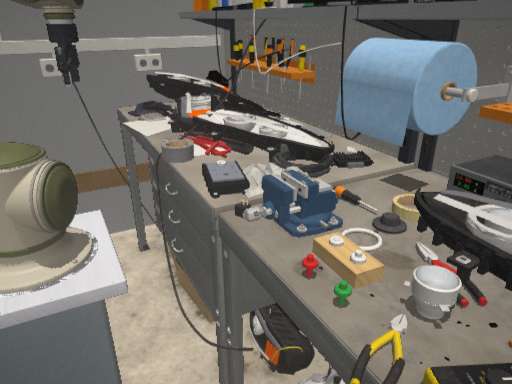

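View pics/top0.png

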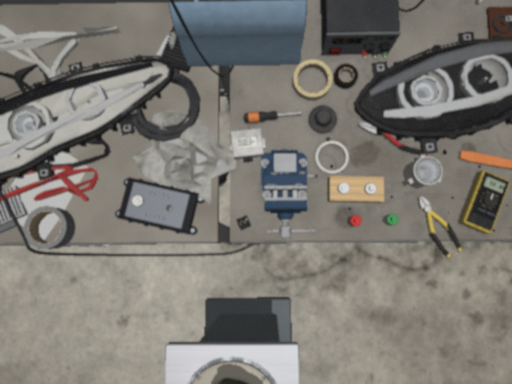

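```bash
cat > h.py <<'E'
import numpy as np, cv2
from rig import env, vision, spotter
def cam(n):
    c=vision.camera_info(n); R,_=cv2.Rodrigues(np.array(c["rvec"])); K=np.array([[c["fx"],0,c["cx"]],[0,c["fy"],c["cy"]],[0,0,1]])
    return K,R,np.array(c["tvec"])
def proj(n,P):
    K,R,t=cam(n); p=(R@np.atleast_2d(P).T).T+t; u=(K@p.T).T; return u[:,:2]/u[:,2:]
def unz(n,uv,z):
    K,R,t=cam(n); uv=np.atleast_2d(uv).astype(float)
    r=(R.T@np.linalg.inv(K)@np.c_[uv,np.ones(len(uv))].T).T; o=-R.T@t
    return o+r*((z-o[2])/r[:,2])[:,None]
def cloud(n,d):
    K,R,t=cam(n); v,u=np.mgrid[:d.shape[0],:d.shape[1]]
    p=np.stack([(u-K[0,2])/K[0,0]*d,(v-K[1,2])/K[1,1]*d,d],-1)
    return (p-t)@R
E
python3 - <<'E'
from h import *
for n in ("side","top"):
    K,R,t=cam(n); print(n,"cam pos",-R.T@t, proj(n,[[0,0,0],[.161,.526,.21],[.5,0,0]]))
for n in ("side","top"):
    for q in ("rack","rivet","spent_rivet","frame"):
        for o in spotter.trace(n,q): print(n,q,round(o["score"],2),o["rect"],o["pixels"].sum())
im=np.load("top0_i.npy")
a=cv2.resize(im[160:240,310:420],None,fx=7,fy=7,interpolation=cv2.INTER_CUBIC); cv2.imwrite("pics/topc.png",a[:,:,::-1])
a=cv2.resize(im[165:245,105:215],None,fx=7,fy=7,interpolation=cv2.INTER_CUBIC); cv2.imwrite("pics/topf.png",a[:,:,::-1])
im=np.load("side0_i.npy")
a=cv2.resize(im[220:310,290:400],None,fx=6,fy=6,interpolation=cv2.INTER_CUBIC); cv2.imwrite("pics/sidec.png",a[:,:,::-1])
E
```

```text
side cam pos [ 0.09148365 -0.77686985  0.41989637] [[ 29.86394021 257.12944572]
 [ 74.01543474  95.66107319]
 [259.09045235 204.39765606]]
top cam pos [ 0.37821095 -0.09227385  1.03897205] [[231.64225391 409.28074198]
 [-51.56575479 363.14753332]
 [231.83912344 197.84035492]]
side rack 0.8 [309.1, 232.8, 380.0, 287.6] 2007
side rivet 0.7 [302.7, 253.8, 317.1, 278.1] 240
side rivet 0.58 [349.9, 250.3, 365.7, 265.2] 177
side rivet 0.51 [336.3, 282.7, 351.6, 304.8] 270
side rivet 0.21 [196.9, 161.6, 251.6, 195.0] 1406
side frame 0.92 [202.6, 158.5, 247.5, 199.5] 1401
side frame 0.72 [327.3, 234.0, 345.2, 245.3] 132
top rack 0.57 [330.7, 173.7, 383.9, 203.1] 1232
top spent_rivet 0.61 [336.8, 183.0, 350.6, 194.4] 103
top frame 0.63 [113.5, 180.5, 204.5, 237.6] 3391
```

View pics/topc.png

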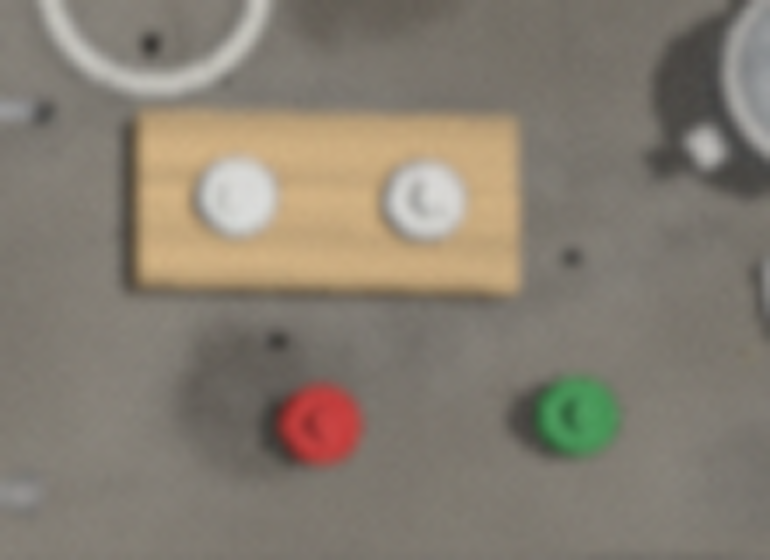

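View pics/topf.png

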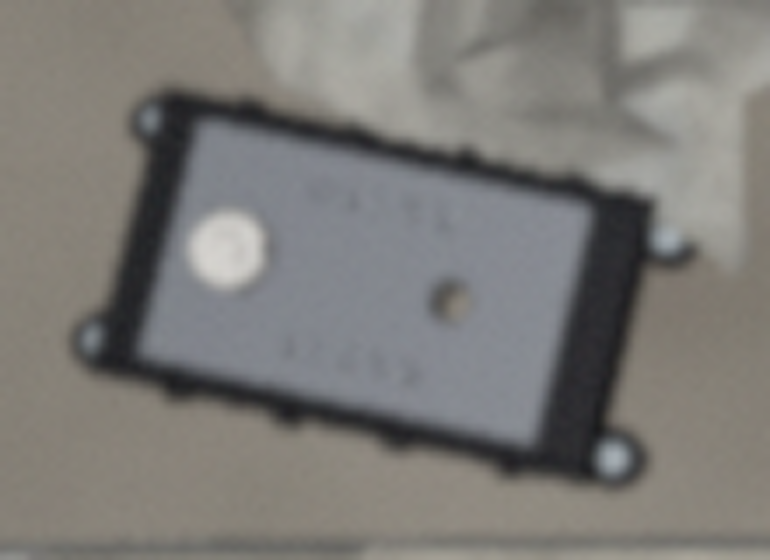

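View pics/sidec.png

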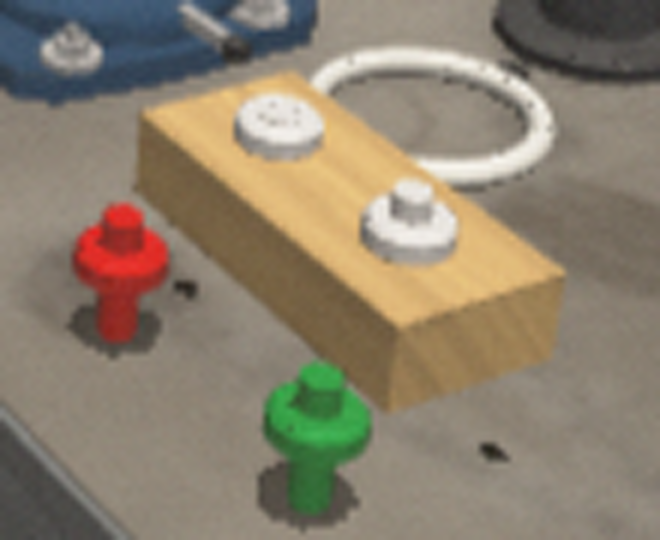

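Run:
```python
from h import *
T=np.load("top0_i.npy").astype(int); D=np.load("top0_d.npy"); C=cloud("top",D)
def blob(mask,box):
    l,t,r,b=box; m=np.zeros(mask.shape,bool); m[t:b,l:r]=mask[t:b,l:r]; v,u=np.nonzero(m); return np.array([u.mean(),v.mean()]),m
sat=T.max(2)-T.min(2); white=(T.min(2)>150)&(sat<45)
for nm,box,z in (("rivet",(360,178,385,200),.037),("spent",(334,178,355,200),.037),("fast",(128,192,146,208),.042)):
    c,m=blob(white,box); print(nm,c,m.sum(),unz("top",c,z), np.median(C[m],0), np.percentile(C[m][:,2],[5,50,95]))
for uv in ((169,208),(168,202),(165,208),(190,215)): print(uv,C[uv[1],uv[0]],T[uv[1],uv[0]])
print(T[200:216,162:178].sum(2)); np.set_printoptions(precision=3,suppress=True)
print((C[200:216,162:178,2]*1000).astype(int))
S=np.load("side0_i.npy").astype(int);
for o in spotter.trace("side","rack")[:1]: print(o["rect"])
```

```text
rivet [370.65714286 188.00952381] 105 [[ 0.51617178 -0.3357143   0.037     ]] [ 0.51497791 -0.33403937  0.03899612] [0.0302517  0.03899612 0.0486645 ]
spent [343.82857143 187.45714286] 105 [[ 0.51814253 -0.27181996  0.037     ]] [ 0.51873121 -0.27174519  0.03825673] [0.02922618 0.03825673 0.04178891]
fast [136.92079208 200.07920792] 101 [[0.49184124 0.22401476 0.042     ]] [0.49174049 0.22362192 0.04354836] [0.03918772 0.04354836 0.04659298]
(169, 208) [ 0.4762771   0.15713628 -0.00250908] [122 118 109]
(168, 202) [0.48723052 0.15074006 0.0354149 ] [135 138 144]
(165, 208) [0.47283005 0.15780499 0.03502842] [124 128 134]
(190, 215) [0.45624711 0.09927511 0.02449007] [45 44 49]
[[410 405 411 415 409 413 415 412 416 412 413 413 416 418 414 416]
 [409 410 409 410 415 408 416 409 413 417 416 414 417 420 417 418]
 [409 415 417 410 415 416 417 413 407 415 414 417 416 412 418 418]
 [408 412 410 415 414 413 407 403 407 408 407 420 415 416 414 419]
 [405 410 411 409 405 387 368 365 378 399 408 413 414 416 417 417]
 [410 409 413 405 378 345 307 301 331 361 399 408 415 419 419 416]
 [411 412 41
[... 1348 characters left out ...]
31   35   35   31   -1    1   -2    2    2   33   34   35   35
    37   32]
 [  36   36   35   34   33    2    3   -4    3    0   38   33   35   34
    33   36]
 [  32   34   39   33   35   32   -3    0   -1   37   33   34   32   36
    35   34]
 [  36   36   39   35   36   36   31   36   32   36   34   34   34   37
    33   32]
 [  33   35   32   35   34   32   36   34   37   36   37   35   36   36
    34   31]
 [  34   33   33   34   34   31   35   35   32   36   34   35   34   34
    36   35]
 [  35   33   34   33   35   34   38   35   35   35   34   36   34   35
    37   35]
 [  37   34   34   35   37   34   33   37   37   33   32   35   33   34
  1038   35]]
[309.1, 232.8, 380.0, 287.6]
```

Run:
```python
from h import *
im=np.load("side0_i.npy")
a=cv2.resize(im[150:205,190:260],None,fx=10,fy=10,interpolation=cv2.INTER_CUBIC); cv2.imwrite("pics/sidef.png",a[:,:,::-1])
```

```text
(no output)
```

View pics/sidef.png

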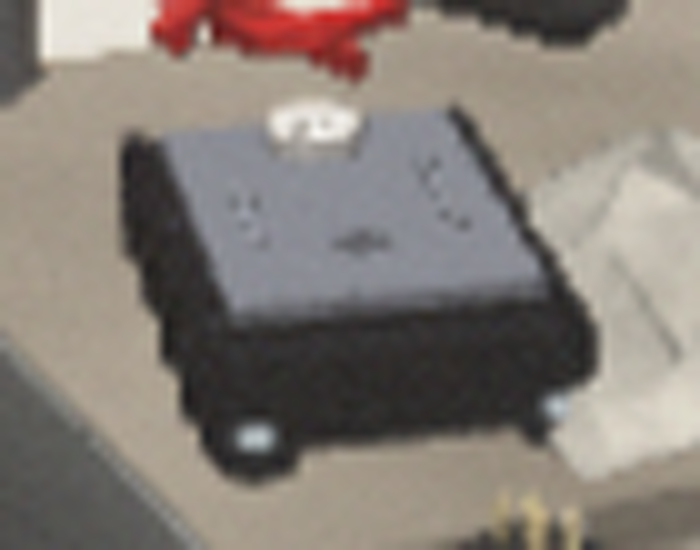

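Run:
```python
from h import *
np.set_printoptions(precision=4,suppress=True)
h=unz("top",[[169.05,207.8]],.035); print("hole",h, "proj side",proj("side",h), "measured", 190+360.5/10-.5,150+241.5/10-.5)
r=unz("top",[[370.66,188.0]],.038);print(r)
# rivet pin top + head centre, projected to side vs image
print("side proj rivet z.037/.049/.030", proj("side",[[r[0,0],r[0,1],z] for z in(.030,.039,.049)]))
f=unz("top",[[136.92,200.08]],.042); print("fast",f,np.linalg.norm((f-h)[0,:2]), "angle",np.degrees(np.arctan2(*(f-h)[0,[1,0]])))
print("fast side",proj("side",[[f[0,0],f[0,1],.044]]))
T=np.load("top0_i.npy").astype(int)
w=T.sum(2)
print(w[180:197,362:381])
S=np.load("side0_i.npy"); a=S[240:275,340:375]; a=cv2.resize(a,None,fx=16,fy=16,interpolation=cv2.INTER_NEAREST)
for z,rad in((.030,.014),(.039,.014),(.039,.006),(.049,.006)):
    th=np.linspace(0,2*np.pi,40); P=np.c_[r[0,0]+rad*np.cos(th),r[0,1]+rad*np.sin(th),0*th+z]
    q=(proj("side",P)-[340,240]+.5)*16
    cv2.polylines(a,[q.astype(np.int32)],True,(255,0,0),1)
cv2.imwrite("pics/ov.png",a[:,:,::-1])
a=T[175:205,325:390].astype(np.uint8); a=cv2.resize(a,None,fx=12,fy=12,interpolation=cv2.INTER_NEAREST)
for z,rad in((.030,.014),(.039,.014),(.039,.006),(.049,.006)):
    P=np.c_[r[0,0]+rad*np.cos(th),r[0,1]+rad*np.sin(th),0*th+z]
    q=(proj("top",P)-[325,175]+.5)*12
    cv2.polylines(a,[q.astype(np.int32)],True,(255,0,0),1)
cv2.imwrite("pics/ovt.png",a[:,:,::-1])
```

```text
hole [[0.4732 0.148  0.035 ]] proj side [[224.5982 173.7584]] measured 225.55 173.65
[[ 0.5161 -0.3355  0.038 ]]
side proj rivet z.037/.049/.030 [[356.2201 259.8137]
 [356.733  255.4678]
 [357.3095 250.5835]]
fast [[0.4918 0.224  0.042 ]] 0.07822128903325792 angle 76.23468577653694
fast side [[219.9349 161.2369]]
[[500 500 500 502 498 501 499 504 496 499 494 500 495 496 495 494 491 493
  492]
 [506 507 506 512 506 501 492 494 496 507 495 500 500 500 504 499 500 500
  501]
 [504 502 508 501 498 492 482 489 500 510 506 497 499 499 501 502 503 500
  496]
 [501 502 497 484 471 488 498 521 546 554 550 532 511 499 501 503 500 497
  497]
 [496 494 478 454 466 519 563 582 605 617 613 586 547 511 498 503 503 504
  505]
 [488 479 453 439 507 580 601 589 607 636 637 621 588 540 507 499 507 504
  505]
 [492 470 432 442 544 606 585 540 577 630 642 640 620 571 523 499 499 499
  504]
 [505 471 418 467 578 617 558 514 578 637 643 640 635 601 530 494 494 496
  499]
 [512 471 426 488 601 615 545 508 583 630 635 637 640 610 544 504 506 512
  508]
 [507 470 418 484 588 625 561 511 548 601 607 619 633 607 543 509 508 513
  511]
 [502 473 408 444 553 615 606 560 542 578 594 602 621 596 537 507 500 503
  506]
 [503 479 419 397 475 570 618 608 597 608 617 615 595 558 522 499 499 498
  500]
 [503 488 460 407 415 490 562 597 607 609 608 594 552 518 500 495 497 502
  500]
 [485 486 475 443 409 423 475 513 538 544 536 527 500 484 482 481 480 485
  486]
 [480 472 478 470 449 430 428 442 460 465 462 478 474 469 474 471 469 468
  466]
 [487 482 487 484 478 470 461 463 464 463 462 477 476 475 476 473 473 469
  474]
 [495 496 493 493 496 494 491 488 490 490 486 489 489 490 482 480 482 482
  479]]
```

View pics/ov.png

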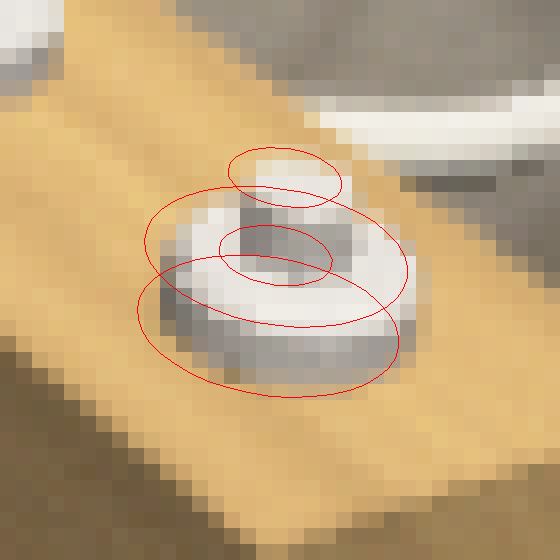

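View pics/ovt.png

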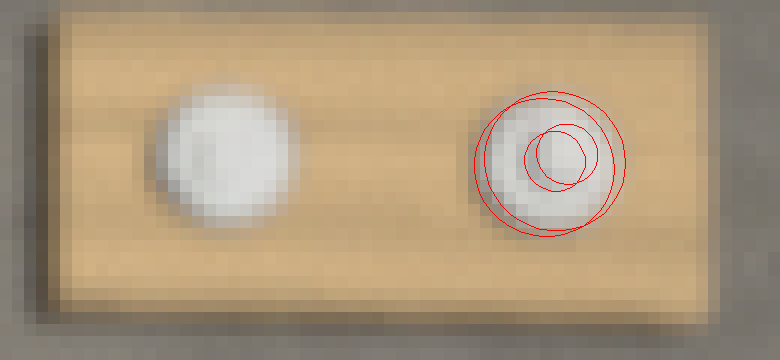

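Request:
jog_arm(
  plan=[
    [[0,0,0,0,0,1],[0,0,0,0,0,1],[0,0,0,0,0,1],[0,0,0,0,0,1],[0,0,0,0,0,1],[0,0,0,0,0,1],[0,0,0,0,0,1],[0,0,0,0,0,1],[0,0,0,0,0,0.47]],
  ],
  grip=0.2,
  squeeze=40,
)

```text
time_s: 1.45
position: [0.1614, 0.5258, 0.2095]
tool_rot: [[0.003, 1.0, -0.0], [1.0, -0.003, 0.0], [0.0, -0.0, -1.0]]
ft_force: [0.5, 1.1, -0.4]
grip_width: 0.0513
```

Request:
jog_arm(
  plan=[
    [[-1,0.7,0,0,0,0],[-1,0.7,0,0,0,0],[-1,0.7,0,0,0,0],[-1,0.7,0,0,0,0],[-1,0.7,0,0,0,0],[-1,0.7,0,0,0,0],[-1,0.7,0,0,0,0],[-1,0.7,0,0,0,0],[-1,0.7,0,0,0,0],[-1,0.7,0,0,0,0]],
  ],
)

```text
time_s: 2.45
position: [0.4432, 0.1246, 0.2098]
tool_rot: [[-0.002, 1.0, 0.001], [1.0, 0.002, 0.0], [0.0, 0.001, -1.0]]
ft_force: [1.2, 0.8, -0.3]
grip_width: 0.0513
```

Request:
jog_arm(
  plan=[
    [[-1,0.19,0,0,0,0],[-1,0.19,0,0,0,0],[-1,0.19,0,0,0,0],[-1,0.19,0,0,0,0],[-1,0.19,0,0,0,0],[-1,0.19,0,0,0,0],[-1,0.19,0,0,0,0],[-1,0.19,0,0,0,0],[-1,0.19,0,0,0,0],[-1,0.19,0,0,0,0]],
  ],
)

```text
time_s: 3.45
position: [0.5194, -0.2751, 0.2096]
tool_rot: [[-0.002, 1.0, 0.0], [1.0, 0.002, -0.0], [-0.0, 0.0, -1.0]]
ft_force: [-0.0, 0.2, 0.5]
grip_width: 0.0514
```

Request:
jog_arm(
  plan=[
    [[-0.76,-0.04,0.5,0,0,0],[-0.75,-0.035,0.75,0,0,0],[0,0,0.9,0,0,0],[0,0,0.9,0,0,0],[0,0,0,0,0,0],[0,0,0,0,0,0]],
  ],
)

```text
time_s: 4.05
position: [0.5168, -0.334, 0.0884]
tool_rot: [[-0.003, 1.0, 0.0], [1.0, 0.003, -0.0], [-0.0, 0.0, -1.0]]
ft_force: [-0.6, -0.5, 0.7]
grip_width: 0.0514
```

Run:
```python
from h import *
s=env.observe(); print(s["position"],s["grip_width"],s["time_s"])
im,d=vision.get_image("side"); np.save("side1_i.npy",im); np.save("side1_d.npy",d)
p=proj("side",s["position"]); print(p)
a=cv2.resize(im[180:300,300:420],None,fx=5,fy=5,interpolation=cv2.INTER_CUBIC)
q=((p[0]-[300,180]+.5)*5).astype(int); cv2.circle(a,tuple(int(x) for x in q),3,(255,0,0),-1)
cv2.imwrite("pics/s1.png",a[:,:,::-1])
```

```text
[ 0.51682982 -0.33396245  0.08840343] 0.051372135997176105 4.05
[[359.4057899  230.25362755]]
```

View pics/s1.png

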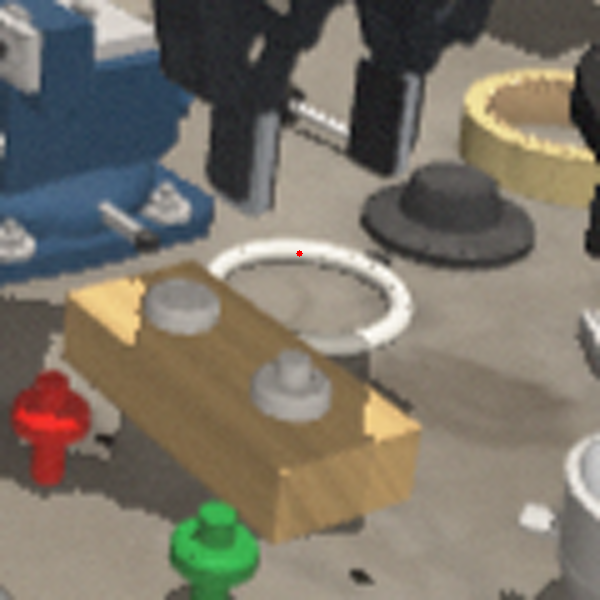

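Run:
```python
from h import *
np.set_printoptions(precision=4,suppress=True)
d=np.load("side1_d.npy"); C=cloud("side",d); im=np.load("side1_i.npy").astype(int)
# points near tool
m=(abs(C[...,0]-.517)<.07)&(abs(C[...,1]+.334)<.03)&(C[...,2]>.06)&(C[...,2]<.16)&(d>0)
P=C[m]; print(m.sum())
for s,mm in (("near",P[:,0]<.517),("far",P[:,0]>=.517)):
    Q=P[mm]; print(s,len(Q),Q.min(0),Q.max(0), np.percentile(Q[:,2],[0,2,5]))
    low=Q[Q[:,2]<np.percentile(Q[:,2],2)+.01]; print(low.min(0),low.max(0),np.median(low,0))
```

```text
653
near 304 [ 0.4681 -0.3486  0.1137] [ 0.4928 -0.3256  0.1598] [0.1137 0.1157 0.1172]
[ 0.4788 -0.3464  0.1137] [ 0.4928 -0.3256  0.1256] [ 0.4853 -0.3411  0.121 ]
far 349 [ 0.5407 -0.3488  0.1135] [ 0.5694 -0.3218  0.16  ] [0.1135 0.115  0.117 ]
[ 0.542  -0.3466  0.1135] [ 0.5565 -0.324   0.1247] [ 0.5437 -0.3375  0.1202]
```

Run:
```python
from h import *
np.set_printoptions(precision=4,suppress=True)
s=env.observe(); print(s["position"],s["q"])
for n in("side","top"):
    im,d=vision.get_image(n); C=cloud(n,d)
    cv2.imwrite(f"pics/{n}2.png",im[:,:,::-1])
    m=(abs(C[...,0]-.517)<.07)&(abs(C[...,1]+.334)<.03)&(C[...,2]>.06)&(C[...,2]<.5)&(d>0)
    P=C[m]; print(n,m.sum())
    if m.sum(): print(P.min(0),P.max(0),np.sort(P[:,2])[:20])
    m=(abs(C[...,0]-.517)<.02)&(abs(C[...,1]+.303)<.01)&(C[...,2]<.06)&(d>0)
    print("rack top",np.median(C[m],0),m.sum())
print(env.observe()["position"])
```

```text
[ 0.5173 -0.3343  0.0895] [-43.8671  34.1607  73.7207  -0.0013  71.9547 -44.0274]
side 6189
[ 0.447  -0.364   0.1144] [ 0.5862 -0.3046  0.4285] [0.1144 0.1147 0.1149 0.1151 0.1152 0.1152 0.1153 0.1154 0.1154 0.1156
 0.1158 0.1158 0.1158 0.116  0.1161 0.1162 0.1162 0.1165 0.1166 0.1167]
rack top [ 0.5162 -0.3035  0.0301] 126
top 2925
[ 0.4471 -0.364   0.2768] [ 0.5838 -0.304   0.4315] [0.2768 0.3012 0.3073 0.3084 0.3091 0.3136 0.3136 0.3141 0.3173 0.3178
 0.3229 0.3237 0.3248 0.3249 0.3251 0.3261 0.3263 0.3266 0.3267 0.3267]
rack top [nan nan nan] 0
[ 0.5174 -0.3343  0.0899]
  return _methods._mean(a, axis=axis, dtype=dtype,
  ret = um.true_divide(
```

View pics/top2.png

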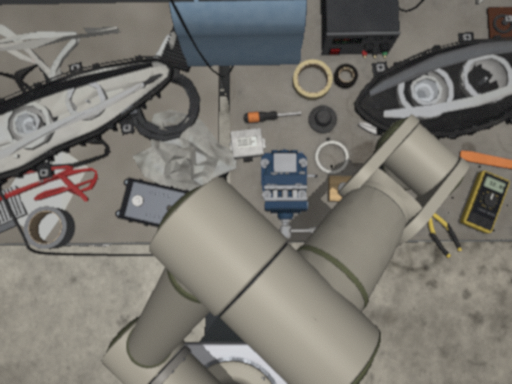

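Request:
jog_arm(
  plan=[
    [[-0.03,-0.02,0.5,0,0,0],[0,0,0.5,0,0,0],[0,0,0.1,0,0,0],[0,0,0,0,0,0],[0,0,0,0,0,0]],
  ],
)

```text
time_s: 4.7
position: [0.5164, -0.3354, 0.0451]
tool_rot: [[-0.003, 1.0, 0.002], [1.0, 0.003, -0.002], [-0.002, 0.002, -1.0]]
ft_force: [0.0, -0.7, -0.3]
grip_width: 0.0513
```

```bash
cat > look.py <<'E'
from h import *
import sys
np.set_printoptions(precision=4,suppress=True)
k=sys.argv[1]; u,v,w=int(sys.argv[2]),int(sys.argv[3]),int(sys.argv[4])
s=env.observe(); print(s["position"],s["grip_width"],s["ft_force"],s["time_s"])
im,d=vision.get_image("side"); np.save(f"side{k}_i.npy",im); np.save(f"side{k}_d.npy",d)
f=600//w
a=cv2.resize(im[v-w//2:v+w//2,u-w//2:u+w//2],None,fx=f,fy=f,interpolation=cv2.INTER_CUBIC)
cv2.imwrite(f"pics/look{k}.png",a[:,:,::-1])
C=cloud("side",d); p=s["position"]
m=(abs(C[...,0]-p[0])<.07)&(abs(C[...,1]-p[1])<.02)&(C[...,2]>p[2]+.0)&(C[...,2]<p[2]+.1)&(d>0)&(im.max(2)<110)
for nm,mm in(("near",C[...,0]<p[0]-.012),("far",C[...,0]>p[0]+.012)):
    Q=C[m&mm]; print(nm,len(Q),np.sort(Q[:,2])[:12] if len(Q) else "")
E
python3 look.py 3 358 245 100
```

```text
[ 0.5164 -0.3354  0.0451] 0.05126232334772981 [ 0.0089 -0.7467 -0.3121] 4.7
near 674 [0.0711 0.0718 0.0737 0.0766 0.0766 0.0767 0.0773 0.0775 0.0779 0.0782
 0.0783 0.0784]
far 615 [0.0702 0.0702 0.0704 0.0709 0.0711 0.0712 0.0713 0.0719 0.0722 0.0724
 0.0724 0.0728]
```

View pics/look3.png

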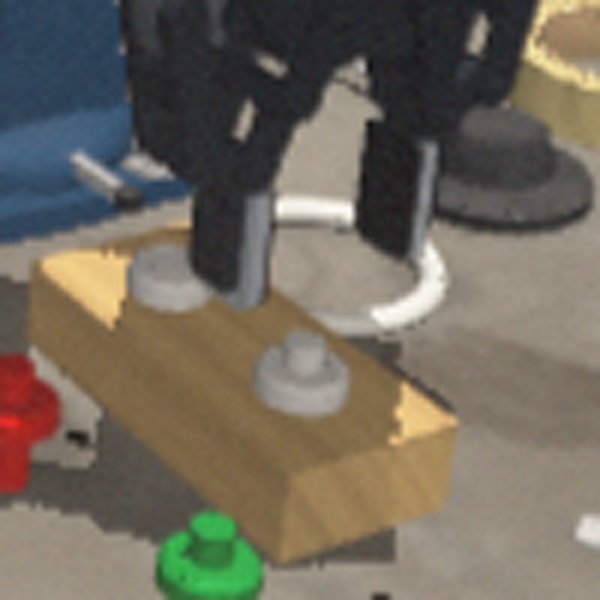

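Request:
jog_arm(
  plan=[
    [[0,0,0.3,0,0,0],[0,0,0.3,0,0,0],[0,0,0.1,0,0,0],[0,0,0,0,0,0],[0,0,0,0,0,0]],
  ],
)

```text
time_s: 5.25
position: [0.5158, -0.335, 0.0155]
tool_rot: [[-0.002, 1.0, -0.0], [1.0, 0.002, 0.0], [0.0, -0.0, -1.0]]
ft_force: [-0.4, -0.5, -0.1]
grip_width: 0.0514
```

```bash
python3 look.py 4 358 245 100
```

```text
[ 0.5158 -0.335   0.0155] 0.05138604298786858 [-0.3635 -0.4843 -0.074 ] 5.25
near 645 [0.0419 0.0419 0.0424 0.0432 0.0439 0.0446 0.0462 0.0467 0.0469 0.0473
 0.0474 0.0476]
far 576 [0.0297 0.0404 0.0407 0.0416 0.0417 0.0422 0.0423 0.0425 0.0427 0.0428
 0.043  0.0436]
```

View pics/look4.png

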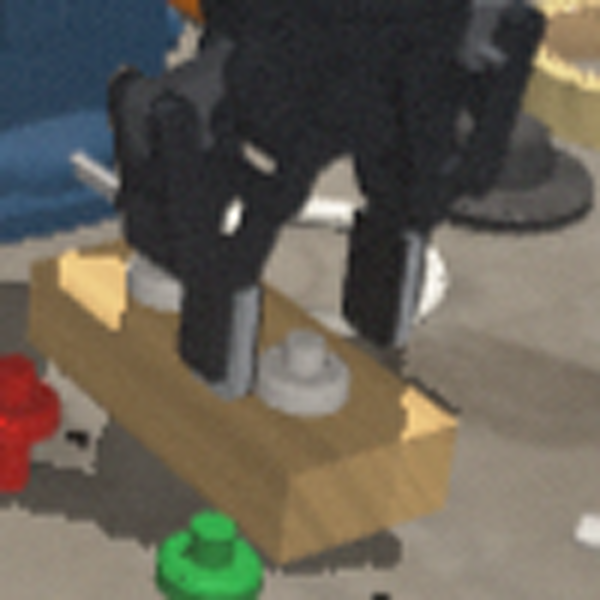

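Request:
jog_arm(
  plan=[
    [[0,0,0.08,0,0,0],[0,0,0,0,0,0]],
  ],
)

```text
time_s: 5.5
position: [0.5157, -0.3349, 0.0122]
tool_rot: [[-0.002, 1.0, -0.0], [1.0, 0.002, 0.0], [0.0, -0.0, -1.0]]
ft_force: [-0.3, -0.9, 0.4]
grip_width: 0.0515
```

Request:
jog_arm(
  plan=[
    [[0,0,0,0,0,0],[0,0,0,0,0,0],[0,0,0,0,0,0],[0,0,0,0,0,0],[0,0,0,0,0,0],[0,0,0,0,0,0]],
  ],
  grip=-1,
  squeeze=30,
)

```text
time_s: 6.1
position: [0.516, -0.3351, 0.0127]
tool_rot: [[-0.003, 1.0, 0.001], [1.0, 0.003, -0.0], [-0.0, 0.001, -1.0]]
ft_force: [2.3, 1.4, 4.9]
grip_width: 0.0248
```

```bash
python3 look.py 5 358 245 100
```

```text
[ 0.516  -0.3351  0.0127] 0.024757657982772793 [2.3343 1.4457 4.8882] 6.1
near 624 [0.0352 0.0358 0.0362 0.0371 0.0414 0.0415 0.0416 0.0418 0.0422 0.0423
 0.0424 0.0427]
far 579 [0.0367 0.0373 0.0375 0.0379 0.0384 0.0388 0.0389 0.0389 0.0391 0.0403
 0.0406 0.0406]
```

View pics/look5.png

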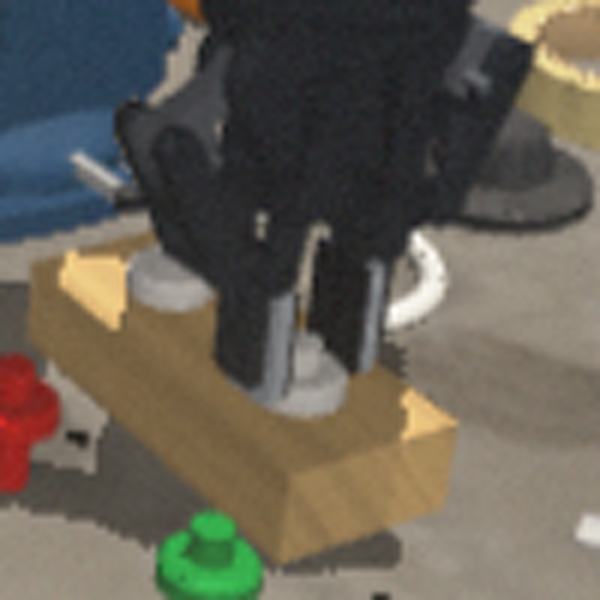

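Request:
jog_arm(
  plan=[
    [[0,0,0,0,0,0],[0,0,0,0,0,0],[0,0,0.04,0,0,0],[0,0,0.03,0,0,0],[0,0,0,0,0,0]],
  ],
  grip=-0.15,
)

```text
time_s: 6.65
position: [0.5155, -0.3348, 0.0091]
tool_rot: [[-0.002, 1.0, -0.001], [1.0, 0.002, 0.0], [0.0, -0.001, -1.0]]
ft_force: [-0.3, -0.6, 0.2]
grip_width: 0.0364
```

```bash
python3 look.py 6 358 245 60
```

```text
[ 0.5155 -0.3348  0.0091] 0.03643887630239707 [-0.2628 -0.5948  0.2222] 6.65
near 645 [0.0327 0.0336 0.0348 0.0355 0.0357 0.0367 0.0386 0.0388 0.0389 0.0392
 0.0394 0.0396]
far 598 [0.0313 0.0321 0.0334 0.0339 0.0341 0.0342 0.0344 0.0344 0.0345 0.0351
 0.0355 0.0355]
```

View pics/look6.png

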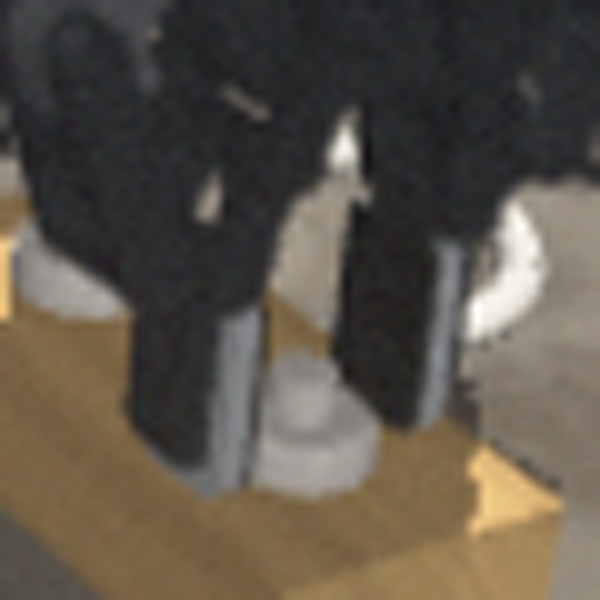

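Request:
jog_arm(
  plan=[
    [[0,0,0,0,0,0],[0,0,0,0,0,0],[0,0,0,0,0,0],[0,0,0,0,0,0],[0,0,0,0,0,0]],
  ],
  grip=-1,
  squeeze=40,
)

```text
time_s: 7.2
position: [0.516, -0.335, 0.0098]
tool_rot: [[-0.003, 1.0, 0.001], [1.0, 0.003, -0.0], [-0.0, 0.001, -1.0]]
ft_force: [2.3, 0.2, 2.6]
grip_width: 0.025
```

```bash
python3 look.py 7 358 245 60
```

```text
[ 0.516  -0.335   0.0098] 0.024962967114078877 [2.2632 0.1908 2.6217] 7.2
near 626 [0.0301 0.0329 0.033  0.0341 0.0362 0.0375 0.0384 0.0386 0.0388 0.0401
 0.0402 0.0403]
far 566 [0.03   0.034  0.035  0.0368 0.0371 0.0382 0.0383 0.0385 0.0386 0.039
 0.0394 0.0395]
```

View pics/look7.png

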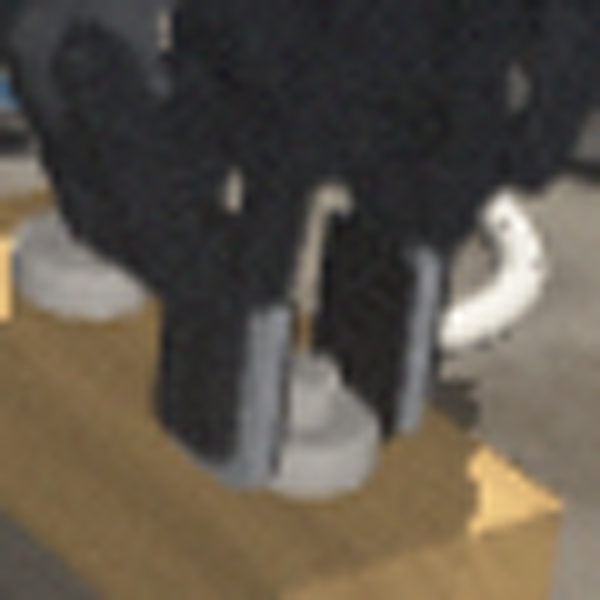

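Request:
jog_arm(
  plan=[
    [[0,0,-0.2,0,0,0],[0,0,-0.4,0,0,0],[0,0,-0.6,0,0,0],[0,0,-0.6,0,0,0],[0,0,-0.6,0,0,0],[0,0,0,0,0,0],[0,0,0,0,0,0]],
  ],
)

```text
time_s: 7.95
position: [0.5152, -0.3347, 0.1051]
tool_rot: [[-0.002, 1.0, -0.001], [1.0, 0.002, 0.0], [0.001, -0.001, -1.0]]
ft_force: [-0.2, 0.1, -1.2]
grip_width: 0.0251
```

```bash
python3 look.py 8 360 215 100
```

```text
[ 0.5152 -0.3347  0.1051] 0.025124251125641508 [-0.2213  0.1388 -1.171 ] 7.95
near 750 [0.1299 0.1325 0.1331 0.1333 0.1341 0.1345 0.135  0.135  0.135  0.1353
 0.1357 0.1357]
far 689 [0.1303 0.131  0.132  0.1324 0.1334 0.1339 0.134  0.1343 0.1343 0.1344
 0.1348 0.1349]
```

View pics/look8.png

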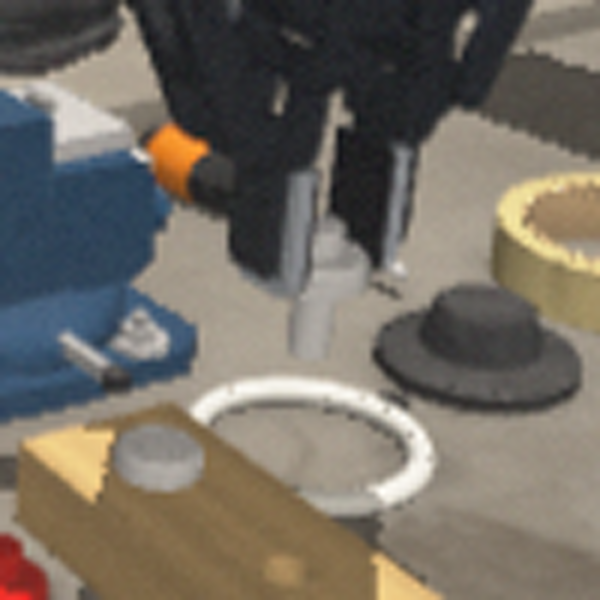

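Request:
jog_arm(
  plan=[
    [[0,0,-0.8,0,0,0],[0,0,-0.9,0,0,0],[0.5,0,-0.9,0,0,0],[1,-0.1,0,0,0,0],[1,-0.1,0,0,0,0],[1,-0.1,0,0,0,0],[1,-0.1,0,0,0,0],[1,-0.1,0,0,0,0],[1,-0.1,0,0,0,0],[1,-0.1,0,0,0,0]],
  ],
)

```text
time_s: 9.0
position: [0.4859, -0.0334, 0.2081]
tool_rot: [[-0.002, 1.0, -0.003], [1.0, 0.002, 0.001], [0.001, -0.003, -1.0]]
ft_force: [0.5, -0.2, -0.2]
grip_width: 0.0251
```

Request:
jog_arm(
  plan=[
    [[1,-0.1,0,0,0,0],[1,-0.1,0,0,0,0],[1,-0.1,0,0,0,0],[0.6,-0.05,0,0,0,0],[0,0,0.5,0,0,0],[0,0,0.8,0,0,0],[0,0,0,0,0,0],[0,0,0,0,0,0]],
  ],
)

```text
time_s: 9.8
position: [0.4724, 0.1088, 0.1573]
tool_rot: [[-0.002, 1.0, -0.002], [1.0, 0.002, -0.0], [-0.0, -0.002, -1.0]]
ft_force: [0.1, 0.3, -0.5]
grip_width: 0.0251
```

Request:
jog_arm(
  plan=[
    [[0.5,0.02,0.3,0,0,0],[0.49,0,0.6,0,0,0],[0,0,0.6,0,0,0],[0,0,0.4,0,0,0],[0,0,0,0,0,0],[0,0,0,0,0,0],[0,0,0,0,0,0]],
  ],
)

```text
time_s: 10.5
position: [0.4742, 0.1484, 0.083]
tool_rot: [[-0.002, 1.0, 0.003], [1.0, 0.002, 0.0], [0.0, 0.003, -1.0]]
ft_force: [-0.0, 0.1, -0.4]
grip_width: 0.0247
```

```bash
python3 look.py 9 225 165 60
```

```text
[0.4742 0.1484 0.083 ] 0.02469846876790109 [-0.0224  0.1181 -0.3794] 10.5
near 267 [0.1093 0.1115 0.1122 0.1131 0.114  0.115  0.1165 0.1167 0.1171 0.1172
 0.1174 0.1178]
far 290 [0.1066 0.107  0.1097 0.1099 0.1108 0.1119 0.1125 0.1125 0.1126 0.1133
 0.1135 0.1138]
```

View pics/look9.png

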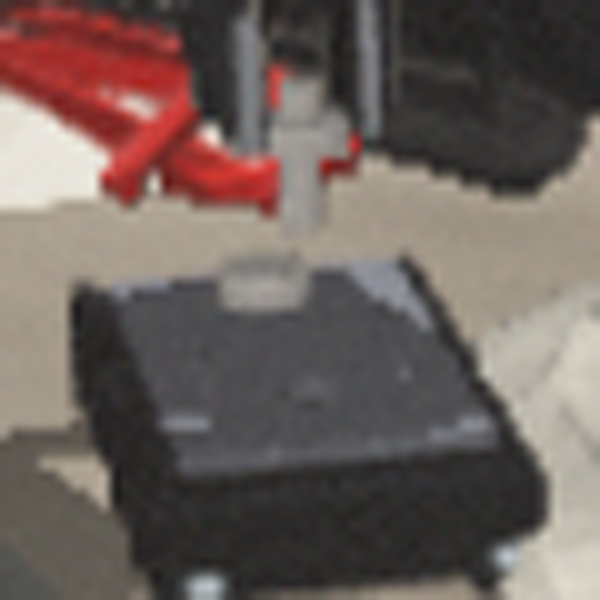

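Run:
```python
from h import *
np.set_printoptions(precision=3,suppress=True)
print(proj("side",[[.4742,.1484,.081],[.4732,.148,.035],[.4742,.148,.035],[.4732,.149,.035]]))
im=np.load("side9_i.npy"); d=np.load("side9_d.npy"); C=cloud("side",d)
w=(im.min(2)>120)&(im.max(2).astype(int)-im.min(2)<30)
g=im.astype(int).sum(2)
print(g[148:162:2,216:236]); print(g[170:178,216:236])
m=np.zeros(w.shape,bool); m[150:158,221:230]=1; m&=(C[...,2]>.075)&(abs(C[...,0]-.474)<.03)&(abs(C[...,1]-.148)<.03)
print(m.sum(),np.median(C[m],0),C[m].min(0))
a=cv2.resize(im[140:185,200:250],None,fx=12,fy=12,interpolation=cv2.INTER_NEAREST)
th=np.linspace(0,2*np.pi,40)
for P,rad in (([.4742,.1484,.081],.0055),([.4742,.1484,.103],.014),([.4732,.148,.035],.007)):
    q=(proj("side",np.c_[P[0]+rad*np.cos(th),P[1]+rad*np.sin(th),0*th+P[2]])-[200,140]+.5)*12
    cv2.polylines(a,[q.astype(np.int32)],True,(255,255,0),1)
cv2.imwrite("pics/ov9.png",cv2.convertScaleAbs(a[:,:,::-1],alpha=1.3))
```

```text
[[224.204 157.402]
 [224.595 173.765]
 [224.937 173.702]
 [224.448 173.647]]
[[631 221 237 345 368 295 469 468 470 472 470 451 415 362 227 264 277 165
  167 166]
 [301 388 390 364 407 367 440 450 462 450 432 399 376 371 242 340 299 268
  154 146]
 [311 309 313 310 310 302 319 419 465 461 399 227 307 303 343 478 477 474
  477 477]
 [235 249 256 249 267 274 285 428 460 451 418 399 469 460 463 455 452 455
  464 448]
 [483 476 484 479 459 316 343 458 459 457 416 397 460 458 459 454 449 450
  447 447]
 [470 488 482 476 472 474 476 441 447 455 445 464 459 454 456 453 462 454
  453 456]
 [480 453 441 428 410 410 412 417 380 458 467 459 464 464 471 453 452 455
  420 339]]
[[236 244 239 241 235 235 244 241 239 240 240 244 239 244 240 241 236 232
  252 244]
 [238 246 239 237 233 238 245 240 245 237 241 244 234 237 227 233 242 241
  244 264]
 [247 233 232 238 229 241 237 235 243 257 259 247 245 240 234 246 238 243
  250 311]
 [243 232 237 235 227 244 241 234 260 273 294 273 260 239 240 242 240 239
  244 240]
 [246 237 239 239 242 249 232 215 260 271 267 270 258 236 242 236 241 236
  237 237]
 [244 236 243 234 239 233 238 242 232 215 206 242 246 232 239 228 242 238
  229 235]
 [239 230 231 239 230 233 234 247 244 243 241 235 240 229 244 244 241 248
  237 238]
 [240 236 240 236 237 241 230 246 234 245 230 241 236 232 237 244 243 245
  244 243]]
41 [0.473 0.141 0.095] [0.462 0.13  0.083]
```

View pics/ov9.png

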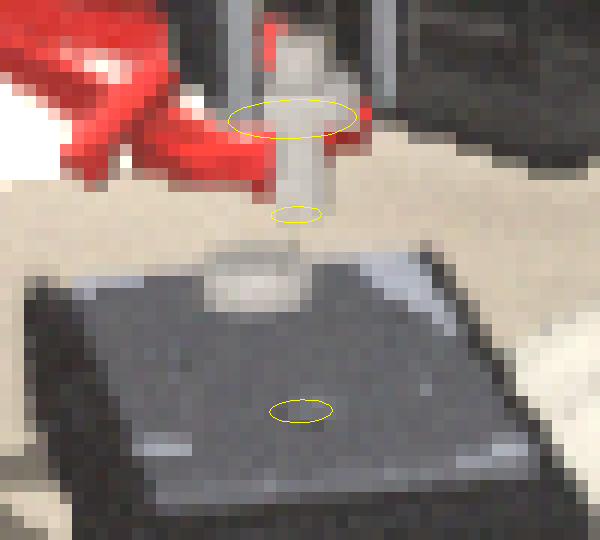

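Request:
jog_arm(
  plan=[
    [[0,0,0.5,0,0,0],[0,0,0.4,0,0,0],[0,0,0.2,0,0,0],[0,0,0,0,0,0],[0,0,0,0,0,0]],
  ],
)

```text
time_s: 11.05
position: [0.4738, 0.1486, 0.0382]
tool_rot: [[-0.002, 1.0, 0.001], [1.0, 0.002, 0.0], [0.0, 0.001, -1.0]]
ft_force: [0.2, 0.3, -1.2]
grip_width: 0.0251
```

```bash
python3 -c "
from h import *
s=env.observe(); print(s['position'],s['ft_force'])"; python3 look.py 10 225 165 50
```

```text
[0.47378953 0.14855061 0.03824683] [ 0.22993018  0.33779933 -1.18753463]
[0.4738 0.1486 0.0382] 0.025092969742193265 [ 0.2299  0.3378 -1.1875] 11.05
near 255 [0.063  0.0635 0.0636 0.0652 0.068  0.0686 0.0694 0.0699 0.0707 0.0708
 0.071  0.0713]
far 276 [0.0636 0.0653 0.0668 0.0671 0.0674 0.0674 0.0688 0.0693 0.0696 0.0697
 0.0701 0.0709]
```

View pics/look10.png

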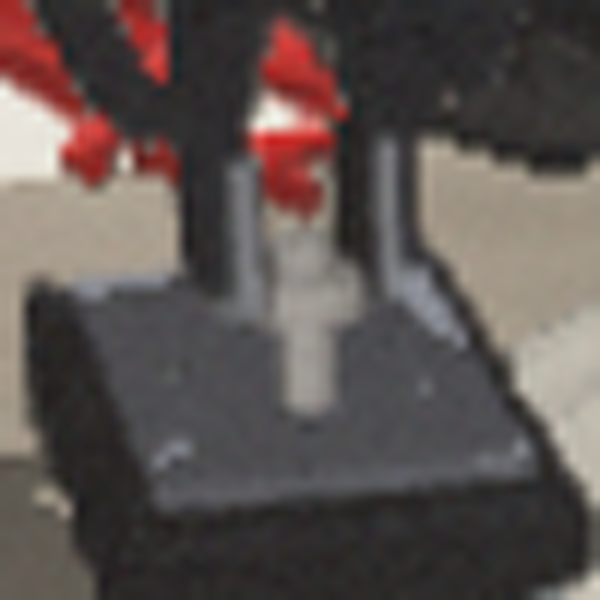

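Request:
jog_arm(
  plan=[
    [[0,0,0.03,0,0,0],[0,0,0.03,0,0,0],[0,0,0,0,0,0]],
  ],
)

```text
time_s: 11.4
position: [0.4738, 0.1486, 0.0353]
tool_rot: [[-0.002, 1.0, 0.001], [1.0, 0.002, 0.0], [0.0, 0.001, -1.0]]
ft_force: [1.4, 0.9, -0.8]
grip_width: 0.0248
```

Request:
jog_arm(
  plan=[
    [[0,0,0.025,0,0,0],[0,0,0.025,0,0,0],[0,0,0,0,0,0]],
  ],
)

```text
time_s: 11.7
position: [0.4738, 0.1486, 0.0332]
tool_rot: [[-0.002, 1.0, 0.001], [1.0, 0.002, 0.0], [0.0, 0.001, -1.0]]
ft_force: [2.9, 1.1, -0.7]
grip_width: 0.0252
```

Request:
jog_arm(
  plan=[
    [[0.01,0.02,0,0,0,0],[0,0,0.025,0,0,0],[0,0,0.025,0,0,0],[0,0,0,0,0,0]],
  ],
)

```text
time_s: 12.1
position: [0.474, 0.1489, 0.0309]
tool_rot: [[-0.003, 1.0, -0.0], [1.0, 0.003, -0.0], [-0.0, -0.0, -1.0]]
ft_force: [0.9, -0.0, -0.8]
grip_width: 0.0249
```

Request:
jog_arm(
  plan=[
    [[0,0.01,0.05,0,0,0],[0,0,0.05,0,0,0],[0,0,0.05,0,0,0],[0,0,0,0,0,0]],
  ],
)

```text
time_s: 12.5
position: [0.4742, 0.149, 0.0247]
tool_rot: [[-0.003, 1.0, -0.001], [1.0, 0.003, -0.0], [-0.0, -0.001, -1.0]]
ft_force: [-0.6, 0.6, -0.7]
grip_width: 0.025
```

Request:
jog_arm(
  plan=[
    [[0,0,0.05,0,0,0],[0,0,0.05,0,0,0],[0,0,0.03,0,0,0],[0,0,0,0,0,0]],
  ],
)

```text
time_s: 12.9
position: [0.4744, 0.1489, 0.0197]
tool_rot: [[-0.002, 1.0, -0.0], [1.0, 0.002, -0.0], [-0.0, -0.0, -1.0]]
ft_force: [0.7, -0.1, -0.6]
grip_width: 0.0252
```

Request:
jog_arm(
  plan=[
    [[0,0,0.03,0,0,0],[0,0,0.03,0,0,0],[0,0,0.03,0,0,0],[0,0,0,0,0,0]],
  ],
)

```text
time_s: 13.3
position: [0.4744, 0.1489, 0.0162]
tool_rot: [[-0.002, 1.0, -0.0], [1.0, 0.002, -0.0], [-0.0, -0.0, -1.0]]
ft_force: [-0.6, -0.3, 0.3]
grip_width: 0.025
```

Request:
jog_arm(
  plan=[
    [[0,0,0.02,0,0,0],[0,0,0.02,0,0,0],[0,0,0,0,0,0]],
  ],
)

```text
time_s: 13.6
position: [0.4746, 0.1489, 0.0148]
tool_rot: [[-0.003, 1.0, 0.0], [1.0, 0.003, -0.0], [-0.0, 0.0, -1.0]]
ft_force: [-0.0, 0.5, -0.5]
grip_width: 0.0249
```

```bash
python3 look.py 11 225 165 50
```

```text
[0.4746 0.1489 0.0148] 0.024869384478980218 [-0.0386  0.5383 -0.465 ] 13.6
near 332 [0.0163 0.017  0.0182 0.0211 0.0215 0.0228 0.025  0.0254 0.0255 0.0255
 0.0256 0.0256]
far 332 [0.022  0.0295 0.0297 0.0299 0.0302 0.0303 0.0306 0.0311 0.0321 0.0332
 0.0333 0.0337]
```

View pics/look11.png

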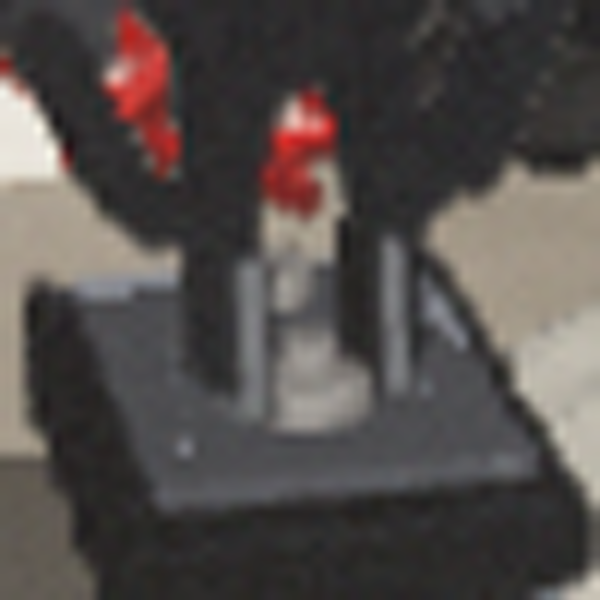

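Request:
jog_arm(
  plan=[
    [[0,0,0.02,0,0,0],[0,0,0.015,0,0,0],[0,0,0,0,0,0]],
  ],
)

```text
time_s: 13.95
position: [0.4746, 0.1489, 0.0134]
tool_rot: [[-0.003, 1.0, 0.0], [1.0, 0.003, -0.0], [-0.0, 0.0, -1.0]]
ft_force: [-0.4, -1.5, 2.7]
grip_width: 0.0249
```

Head contact (about 3 N). Release, then lift clear and look.

Request:
jog_arm(
  plan=[
    [[0,0,0,0,0,0],[0,0,0,0,0,0],[0,0,0,0,0,0],[0,0,0,0,0,0]],
  ],
  grip=0.1,
)

```text
time_s: 14.35
position: [0.4745, 0.149, 0.0132]
tool_rot: [[-0.003, 1.0, -0.0], [1.0, 0.003, 0.0], [0.0, -0.0, -1.0]]
ft_force: [0.1, 0.5, -0.5]
grip_width: 0.047
```

Request:
jog_arm(
  plan=[
    [[0,0,-0.3,0,0,0],[0,0,-0.6,0,0,0],[0,0,-0.6,0,0,0],[0,0,0,0,0,0],[0,0,0,0,0,0]],
  ],
)

```text
time_s: 14.85
position: [0.4744, 0.149, 0.0732]
tool_rot: [[-0.002, 1.0, 0.0], [1.0, 0.002, 0.0], [0.0, 0.0, -1.0]]
ft_force: [0.2, -0.0, -1.0]
grip_width: 0.0471
```

```bash
python3 look.py 12 225 165 50
```

```text
[0.4744 0.149  0.0732] 0.04714051463273163 [ 0.2375 -0.003  -1.0386] 14.85
near 270 [0.0995 0.1042 0.1043 0.1046 0.1064 0.1068 0.1077 0.108  0.1082 0.1086
 0.1094 0.1105]
far 283 [0.0981 0.0999 0.1    0.1001 0.1001 0.1005 0.1006 0.1019 0.1026 0.1031
 0.1034 0.1056]
```

View pics/look12.png

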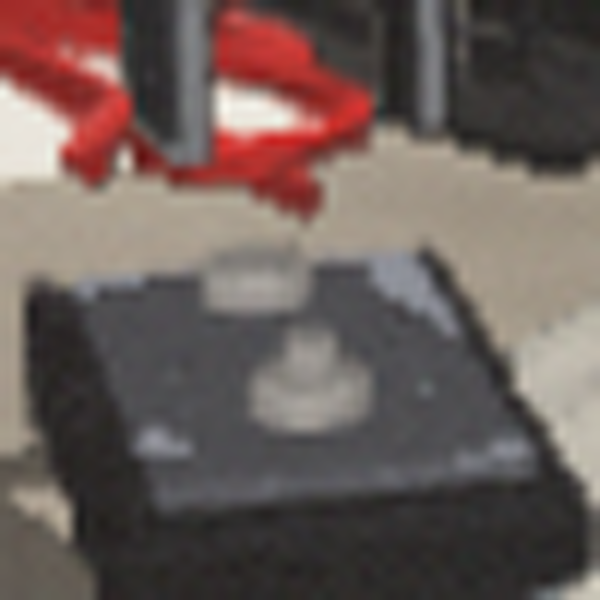

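Request:
jog_arm(
  plan=[
    [[0,0,0,0,0,0],[0,0,0,0,0,0],[0,0,0,0,0,0],[0,0,0,0,0,0],[0,0,0,0,0,0],[0,0,0,0,0,0],[0,0,0,0,0,0]],
  ],
  grip=-1,
)

```text
time_s: 15.6
position: [0.4745, 0.149, 0.0733]
tool_rot: [[-0.002, 1.0, -0.0], [1.0, 0.002, 0.0], [0.0, -0.0, -1.0]]
ft_force: [-0.5, -1.0, 0.0]
grip_width: -0.0005
```

```bash
sed -i 's/p\[0\]-.012/p[0]/;s/p\[0\]+.012/p[0]/' look.py; python3 look.py 13 225 155 60
```

```text
[0.4745 0.149  0.0733] -0.00045202010815957773 [-0.5115 -0.9928  0.02  ] 15.6
near 261 [0.1003 0.1004 0.1028 0.1042 0.1048 0.1053 0.1053 0.1062 0.1068 0.1072
 0.1081 0.1086]
far 262 [0.0985 0.1024 0.1045 0.1069 0.107  0.1085 0.1086 0.11   0.1104 0.111
 0.1117 0.1119]
```

View pics/look13.png

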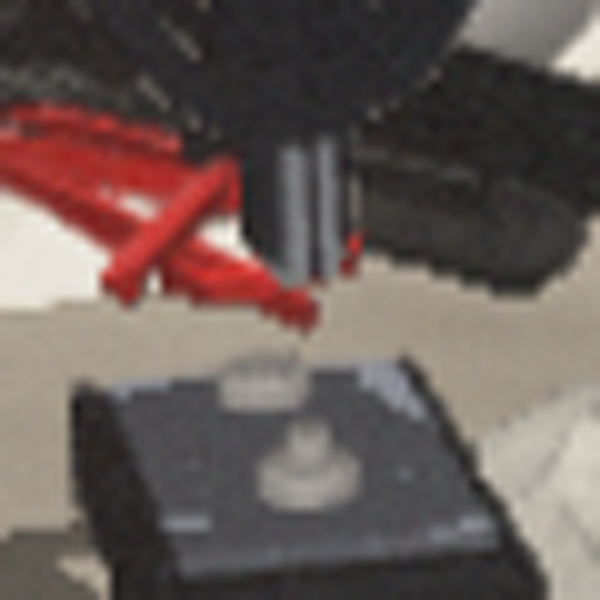

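Request:
jog_arm(
  plan=[
    [[0,0,0.4,0,0,0],[0,0,0.3,0,0,0],[0,0,0.15,0,0,0],[0,0,0,0,0,0]],
  ],
)

```text
time_s: 16.05
position: [0.4742, 0.1489, 0.0388]
tool_rot: [[-0.002, 1.0, -0.001], [1.0, 0.002, -0.0], [-0.0, -0.001, -1.0]]
ft_force: [1.1, -0.5, 0.6]
grip_width: -0.0
```

Request:
jog_arm(
  plan=[
    [[0,0,0.05,0,0,0],[0,0,0.05,0,0,0],[0,0,0,0,0,0]],
  ],
)

```text
time_s: 16.35
position: [0.4746, 0.149, 0.0354]
tool_rot: [[-0.003, 1.0, 0.0], [1.0, 0.003, 0.0], [0.0, 0.0, -1.0]]
ft_force: [-0.2, 1.1, 0.7]
grip_width: -0.0005
```

Request:
jog_arm(
  plan=[
    [[0,0,0.04,0,0,0],[0,0,0.04,0,0,0],[0,0,0,0,0,0]],
  ],
)

```text
time_s: 16.65
position: [0.4744, 0.1489, 0.0319]
tool_rot: [[-0.002, 1.0, -0.0], [1.0, 0.002, -0.0], [-0.0, -0.0, -1.0]]
ft_force: [-0.4, -0.2, 0.6]
grip_width: -0.0001
```

Request:
jog_arm(
  plan=[
    [[0,0,0.04,0,0,0],[0,0,0.04,0,0,0],[0,0,0,0,0,0]],
  ],
)

```text
time_s: 16.95
position: [0.4746, 0.1489, 0.0289]
tool_rot: [[-0.003, 1.0, 0.0], [1.0, 0.003, -0.0], [-0.0, 0.0, -1.0]]
ft_force: [-0.0, -1.1, 3.3]
grip_width: 0.0001
```

Request:
jog_arm(
  plan=[
    [[0,0,0.03,0,0,0],[0,0,0.03,0,0,0],[0,0,0,0,0,0]],
  ],
)

```text
time_s: 17.25
position: [0.4747, 0.1489, 0.0266]
tool_rot: [[-0.003, 1.0, 0.0], [1.0, 0.003, -0.0], [-0.0, 0.0, -1.0]]
ft_force: [-1.0, -1.0, 5.7]
grip_width: -0.0001
```

Request:
jog_arm(
  plan=[
    [[0,0,0.03,0,0,0],[0,0,0.03,0,0,0],[0,0,0,0,0,0]],
  ],
)

```text
time_s: 17.55
position: [0.4747, 0.1489, 0.0245]
tool_rot: [[-0.003, 1.0, 0.001], [1.0, 0.003, -0.0], [-0.0, 0.001, -1.0]]
ft_force: [-0.8, -1.8, 7.1]
grip_width: 0.0002
```

Request:
jog_arm(
  plan=[
    [[0,0,0.03,0,0,0],[0,0,0.03,0,0,0],[0,0,0,0,0,0]],
  ],
)

```text
time_s: 17.85
position: [0.4747, 0.1489, 0.0221]
tool_rot: [[-0.003, 1.0, 0.001], [1.0, 0.003, -0.0], [-0.0, 0.001, -1.0]]
ft_force: [-2.7, -2.0, 8.0]
grip_width: -0.0001
```

Request:
jog_arm(
  plan=[
    [[0,0,0.03,0,0,0],[0,0,0.03,0,0,0],[0,0,0,0,0,0]],
  ],
)

```text
time_s: 18.15
position: [0.4747, 0.1488, 0.0197]
tool_rot: [[-0.003, 1.0, 0.001], [1.0, 0.003, -0.0], [-0.0, 0.001, -1.0]]
ft_force: [-2.2, -1.0, 6.5]
grip_width: 0.0002
```

Request:
jog_arm(
  plan=[
    [[0,0,0.02,0,0,0],[0,0,0.02,0,0,0],[0,0,0,0,0,0]],
  ],
)

```text
time_s: 18.45
position: [0.4747, 0.1488, 0.0181]
tool_rot: [[-0.003, 1.0, 0.001], [1.0, 0.003, -0.0], [-0.0, 0.001, -1.0]]
ft_force: [-2.2, -1.4, 7.4]
grip_width: -0.0001
```

Request:
jog_arm(
  plan=[
    [[0,0,0.02,0,0,0],[0,0,0,0,0,0]],
  ],
)

```text
time_s: 18.65
position: [0.4748, 0.1488, 0.0179]
tool_rot: [[-0.003, 1.0, 0.001], [1.0, 0.003, -0.0], [-0.0, 0.001, -1.0]]
ft_force: [-2.9, -3.5, 15.2]
grip_width: -0.0003
```

Request:
jog_arm(
  plan=[
    [[0,0,0.008,0,0,0],[0,0,0,0,0,0],[0,0,0,0,0,0]],
  ],
)

```text
time_s: 18.95
position: [0.4748, 0.1487, 0.0178]
tool_rot: [[-0.003, 1.0, 0.001], [1.0, 0.003, -0.0], [-0.0, 0.001, -1.0]]
ft_force: [-3.9, -3.3, 17.8]
grip_width: -0.0001
```

Request:
jog_arm(
  plan=[
    [[0,0,-0.1,0,0,0],[0,0,-0.3,0,0,0],[0,0,-0.8,0,0,0],[0,0,-0.8,0,0,0],[0,0,-0.8,0,0,0],[0,0,0,0,0,0],[0,0,0,0,0,0]],
  ],
)

```text
time_s: 19.65
position: [0.4744, 0.149, 0.1284]
tool_rot: [[-0.003, 1.0, 0.0], [1.0, 0.003, 0.0], [0.0, 0.0, -1.0]]
ft_force: [-0.7, -0.2, -0.6]
grip_width: -0.0003
```

```bash
python3 look.py 14 225 165 50; cp pics/look14.png pics/l14a.png
python3 - <<'E'
from h import *
im=np.load("side14_i.npy"); a=cv2.resize(im[215:305,290:400],None,fx=5,fy=5,interpolation=cv2.INTER_CUBIC); cv2.imwrite("pics/rack14.png",a[:,:,::-1])
d=np.load("side14_d.npy"); C=cloud("side",d)
m=(np.hypot(C[...,0]-.474,C[...,1]-.149)<.012); print("head z",np.percentile(C[m][:,2],[10,50,90,100]),m.sum())
m=(np.hypot(C[...,0]-.4918,C[...,1]-.224)<.012); print("fast z",np.percentile(C[m][:,2],[10,50,90,100]),m.sum())
E
```

```text
[0.4744 0.149  0.1284] -0.0002873371533158916 [-0.741  -0.1554 -0.567 ] 19.65
near 280 [0.1514 0.1521 0.1523 0.1525 0.1535 0.157  0.1574 0.1581 0.1596 0.16
 0.16   0.1604]
far 273 [0.1506 0.1513 0.1522 0.1548 0.1558 0.1572 0.1581 0.16   0.1601 0.1602
 0.1626 0.1628]
head z [0.04434647 0.17989588 0.25692041 0.27310547] 171
fast z [0.03975519 0.04351996 0.04464228 0.04486733] 20
```

View pics/l14a.png

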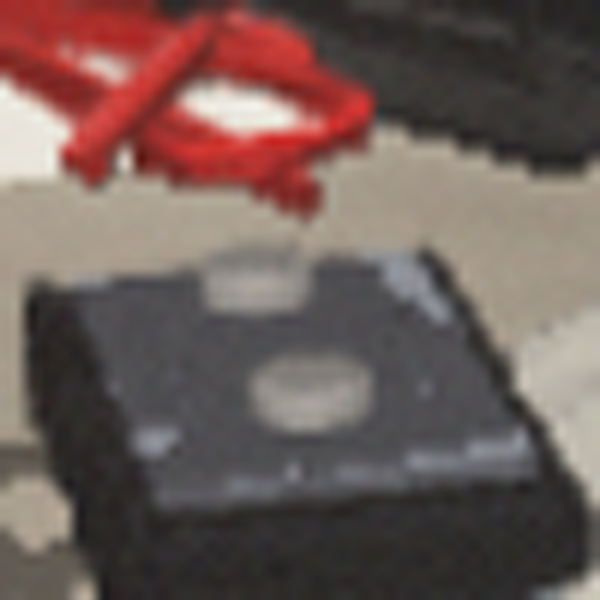

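View pics/rack14.png

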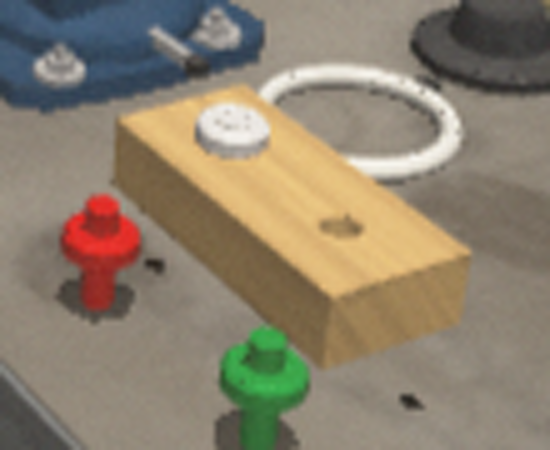

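Run:
```python
from h import *
d=np.load("side14_d.npy"); C=cloud("side",d)
m=(np.hypot(C[...,0]-.474,C[...,1]-.149)<.012)&(C[...,2]<.08); print("head z",np.percentile(C[m][:,2],[10,50,90,100]),m.sum())
from rig import close_job
print(close_job())
```

```text
head z [0.04017704 0.04363048 0.04458795 0.04485802] 23
the job is handed in; nothing more can be done
None
```

I put the rivet with the standing pin into the plate's open hole and then pushed its pin in flush. The job is handed in after about 20 s. I picked the right-hand white rivet in the rack, the only white one with its pin up.

- **Insertion:** the hole showed in the top picture. The shank met a sideways force of about 3 N on the way in, so I shifted the gripper under 1 mm. I let go when about 3 N showed the head was on the plate, and a picture then showed the head down, upright, with the pin still up.
- **Pin:** I pushed it with the closed fingertips. It moved at about 7–8 N, then stopped. The highest reading was 17.8 N, well under the 35 N limit.
- **Last checks:** the head top measures 44–45 mm, the same as the already fastened rivet, and no pin stands out. The spent rivet still stands in the rack, and the gripper was well clear of everything.

Two things disagreed along the way, and I worked around both:

- **Fingertip height:** the side camera's depth readings put the fingertips about 22–25 mm above the reported TCP. I set heights by camera and touch instead.
- **Grip width:** the gripper read 25 mm on the 28 mm head, yet the hold was firm.

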